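# Index the die carousel and lock it

### The job

Push the die carousel round by its upright post, counter-clockwise seen from above, until its tongue comes up against the screw of the stop block; how far that is must be felt. Lean on it there with a steady push of 11 to 15 N for a second so that it bears firmly, and never shove it with 20 N or more. Then take the lock pin, the one with the tall slim head, from its holder and put it through the tongue into the stop block, fully home with its shoulder down on the tongue, and leave everything else on the bench where it is.

Things in the scene. Friction and masses are not known exactly. Their poses are not given: they have to be found in the camera images.
- carousel_axis (a point): turning axis of the die carousel, at its plate's top (z = 46 mm). Steel round plate, 210 mm across, on a fixed grey plinth; about 3.5 N at the post turns it and it stays where left. Four low dies (38 mm wide, tops z = 68 mm, 66 mm from the axis; 25, 80, 135, 190 degrees counter-clockwise of the tongue) and a hub (44 mm wide, to z = 64 mm) are bolted on
- post_mid (a point): middle of the carousel's upright push post: round, dark steel, 18 mm diameter, from z = 46 to 102 mm, this point at z = 74 mm; 90 mm from the axis, 60 degrees clockwise (from above) of the tongue. The plate is bare for 60 degrees clockwise behind it
- tongue_hole (a point): mouth of the vertical 15 mm through hole in the carousel's tongue, a flat steel lug 36 mm wide and 10 mm thick sticking out of the plate's rim (to 158 mm from the axis); hole 135 mm from the axis, top face at z = 46 mm, where this point lies. Turns with the carousel
- bracket_mid (a point): middle of the fixed grey curved bracket on the bench outside the plate's rim, 135 mm from the axis, at z = 34 mm; it stands in a new place round the carousel each job. The stop block (see carousel) is clamped on it with its hole up to 12 mm to either side of this point along the arc: where exactly is NOT measured and must be felt with the tongue or seen
- carousel (a joint): angle of the carousel, rad, growing counter-clockwise from above. Stop block: dark steel, low part 46 x 40 mm, top z = 34 mm, with a 14.5 mm hole down to the bench, passes under the tongue; on its counter-clockwise side a wall to z = 46 mm with a rigid round-nosed screw. Tongue touching screw = holes in line (2 mm play). 11 to 15 N at the post, tangentially, gives the wanted bearing
- pin_head (a point): centre of the head of the lock pin, a loose 120 g steel pin standing upright in one of the two holes of the aluminium holder: head round, 22 mm diameter and 45 mm tall, this point half-way up it; under it a 12 mm shank, 34 mm long, with a chamfered foot. The tip lies 56.5 mm below this point
- pin_shoulder (a point): underside of the pin's head, on the pin's axis, 34 mm above its foot. In the holder it is at z = 46 mm; with the pin fully home in the stop block it lies on the tongue's top face, also at z = 46 mm. Its z axis runs up along the pin
- holder: fixed aluminium block, 70 x 170 x 46 mm (x, y, z), with two 15 mm holes 40 mm deep, 45 mm either side of its centre along its y; origin at the centre of its underside
- blank: a look-alike in the other hole of the holder: same shank, but a flat disc head 40 mm wide and 12 mm thick; leave it alone. Origin at its foot
- die_block: loose steel cylinder, 48 mm diameter, 55 mm tall, standing; origin under it; leave alone
- die_ring: loose dark steel ring, 64 mm outside, 40 mm inside, 25 mm tall; origin under it; leave alone
- spanner: loose spanner lying on the bench, about 180 mm long; leave alone
- timer: small sandglass with round green ends, 44 mm wide, 90 mm tall; origin under it; leave alone
- grease_jar: jar with a white lid, 60 mm wide, 70 mm tall; origin under it; leave alone
There are look-alikes about, which are no part of the job. What is shaped like the part that bears pin_head but red is not meant.

How it is judged:
By the outcome, as a careful person would: the job done as asked, in the order asked, and still so for the second after the job is handed in, with the robot touching nothing.
It also fails if it takes over 70 s, if anything falls off the work surface, if the arm or the gripper's body presses on something with over 40 N, if the wrist force passes 120 N, or if a joint passes its speed limit or range.

### The arm

A 6-joint arm with a two-finger parallel gripper is mounted at the origin on the work surface. World frame = base frame: x ahead of the robot, y to its left, z up, the work surface at z = 0. Lengths are in mm, angles in rad, forces in N, time in s.
With the tool pointing down it reaches from about 300 to 950 mm from the base axis. Payload 3.1 kg.
Tool frame: the origin (TCP) lies on the centre line of the jaws, within the pads' length; the fingertips stand 11 mm ahead of it and the grasp point (between the pads) lies 8 mm behind it; z points along the fingers, y is the direction in which the jaws open and shut (so a half turn about z gives the same grasp; the last joint's range is limited). The gripper opens to 85 mm and grips with 20 to 120 N. Pads are 22 mm wide; open, the fingers measure 114 mm over their backs; the gripper's body (76 mm by 85 mm) begins 54 mm behind the grasp point. The pads swing forward as they close: fully open they stand 13 mm farther back than shut.
Start: joints at [-0.07, 0.308, 1.634, -0, 1.2, -0.07], TCP at [625.006, -0.028, 242.272] pointing down, gripper open.
Joint ranges: [-3.06, 3.06], [-0.79, 1.96], [0.05, 2.63], [-1.19, 4.34], [0.05, 2.64], [-2.94, 2.94]. Speed limits (rad/s): [2.79, 2.79, 3.14, 3.14, 3.14, 3.14].

### API

Orientations are given as a unit quaternion [x, y, z, w].
In Python, from plant import monitor, viewer, hand_in gives the robot as it stands.
- The arm moves only by the tool move_arm, never from a script. Its argument "rows" is text: rows parted by semicolons, each of 4 numbers parted by spaces: the shift along the tool's x, y, z in mm, then the turn about the tool's z in rad. In form: x y z twist; .... A call has 1 to 8 rows; each row shifts and turns the pose as measured when the row begins, along the tool's axes as they then stand; what a row does not reach is not made up. A row lasts 1/10 s, in which the tool goes at most 50 mm and 8.59 degrees, less where a joint would pass 70% of its speed; a pose out of reach is approached as far as the arm can. A call is refused whole if a number of a shift passes 50 or a number of a turn 0.15, either way. A call with a gripper value outside its range is refused whole. "claw" is the finger opening in mm, from 0 to 85.4, set as the call begins (left out, the last holds). The fingers move at their own pace and stop on an object; the grip force is fixed at half the most. Time passes only in rows, so rows that do not move let the fingers close. It gives the time, the measured TCP pose, the force and the opening at its end, in the units of the state.
- monitor.get_state(): the state, without advancing time (a new reading comes with each control period).
- viewer.camera(name): name is "scene" or "side" or "wrist"; returns (picture, depth): 420x560x3 uint8, red, green, blue; 420x560 float32, mm along the optical axis (not along the pixel's ray), 0 where there is no reading.
- viewer.camera_model(name): a dict with "fx", "fy", "cx", "cy" (pixels), "R" (3x3) and "t" (3): a world point X has camera coordinates R X + t. Camera axes: x right, y down, z forward; pixel columns grow to the right and rows downward; lengths in mm; the calibration is good to about 2 mm. A picture is of the moment at which its call begins: read the wrist's pose just before it. camera_model takes no time and is no camera call; for the wrist camera it gives the pose at the moment of the call.
- hand_in(): hands the job in, once; it reports no verdict.
The state is a dict: "t": time; "q": joint angles; "qvel": joint speeds; "joint_efforts": joint torques, N m; "position": TCP position; "tool_rot": TCP orientation; "force": force on the tool from outside, world axes, zero at the start; "torque": the same for the moment, N m; "width": opening from 0.0 (shut) to 1.0 (fully open).
Only numpy, scipy, OpenCV 4.12 (cv2) and the standard library are available. Lean on these libraries where they do the work, as an engineer would, in place of code of your own. Each camera call takes 0.05 s, during which the arm holds its last target.

## Working session

There is one attempt and no reset: what is moved stays moved. The work goes in short steps, Python scripts to look and compute and a tool call to move; the robot and the scene stay as the last step left them, time stands still between calls to the robot, and variables do not carry over. Pictures are saved under pics/ and viewed, and the job is handed in when it is done.

Besides the shell and the picture viewer there is one more tool, called after ">>>" as name(argument=value, ...) on one line, values as JSON. move_arm: Moves the arm, as the interface text tells. Its arguments: {"type":"object","properties":{"rows":{"type":"string"},"claw":{"type":"number"}},"required":["rows"]}

```bash
mkdir -p pics; ls; cat > h.py <<'E'
import numpy as np, cv2
from plant import monitor, viewer, hand_in
def snap(name,fn):
    m=viewer.camera_model(name); p,d=viewer.camera(name)
    cv2.imwrite('pics/'+fn+'.png',p[:,:,::-1]); np.savez('pics/'+fn+'.npz',p=p,d=d,**{k:np.array(v) for k,v in m.items()})
    return p,d,m
def load(fn):
    z=np.load('pics/'+fn+'.npz'); return z['p'],z['d'],z
def plane(m,u,v,z):
    R=np.array(m['R']);t=np.array(m['t']);c=-R.T@t
    r=R.T@np.array([(u-m['cx'])/m['fx'],(v-m['cy'])/m['fy'],1]); return c+r*(z-c[2])/r[2]
def pt(m,u,v,d):
    R=np.array(m['R']);t=np.array(m['t'])
    return R.T@(np.array([(u-m['cx'])/m['fx']*d,(v-m['cy'])/m['fy']*d,d])-t)
def cloud(m,d):
    v,u=np.mgrid[:d.shape[0],:d.shape[1]]
    C=np.stack([(u-m['cx'])/m['fx']*d,(v-m['cy'])/m['fy']*d,d],-1)
    return (C-np.array(m['t']))@np.array(m['R'])
def proj(m,X):
    c=np.array(m['R'])@np.array(X)+np.array(m['t']); return m['fx']*c[0]/c[2]+m['cx'],m['fy']*c[1]/c[2]+m['cy']
E
python3 - <<'E'
from h import *
for n in ['scene','side','wrist']:
    p,d,m=snap(n,n+'0'); c=-np.array(m['R']).T@np.array(m['t']); print(n,c,m['fx'],(d>0).mean())
s=monitor.get_state();print(s)
E
```

```text
pics
scene [1310.50630803  141.52568809  768.79936001] 400.1916971482804 0.9958673469387755
side [  540.32110013 -1128.2408137    772.52305082] 417.3130341688199 0.9959396258503401
wrist [624.39016122  79.02025738 372.53453126] 321.24640441857196 0.996109693877551
{'t': 0.15, 'q': array([-6.96767768e-02,  3.08822218e-01,  1.63487207e+00, -4.85539451e-06,
        1.19969177e+00, -6.96897865e-02]), 'qvel': array([-6.17988843e-04, -1.56861861e-03, -3.75695491e-03,  1.32385014e-03,
       -1.84464245e-05,  3.89071921e-05]), 'joint_efforts': array([-7.71605373e-04, -4.15801048e+01, -2.77146006e+01, -1.83032253e-04,
        6.02632252e-03, -2.39092765e-05]), 'position': array([6.24387039e+02, 2.86004589e-02, 2.41310664e+02]), 'tool_rot': array([ 7.07101273e-01,  7.07111720e-01, -5.90084317e-04, -6.75189502e-04]), 'force': array([ 0.77222962,  0.3560763 , -0.27208889]), 'torque': array([-0.01033863,  0.00680422,  0.03215253]), 'width': 1.003863925226392}
```

View pics/scene0.png

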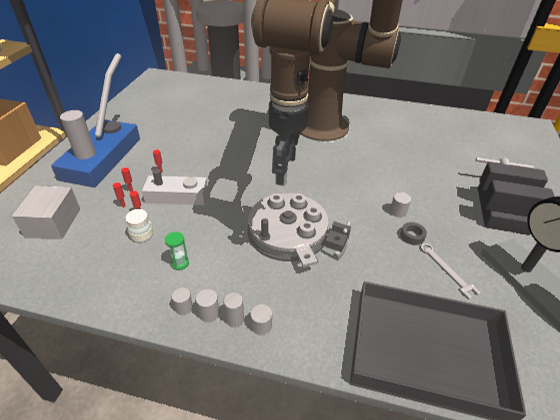

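View pics/side0.png

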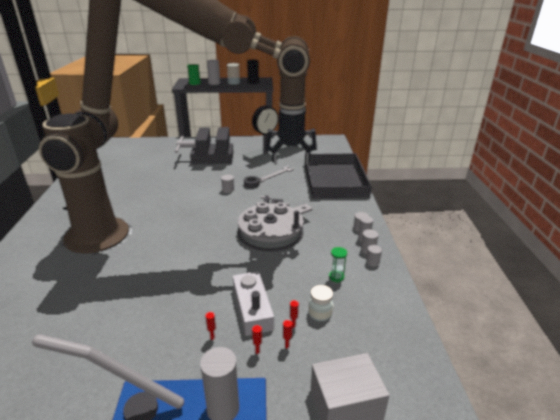

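View pics/wrist0.png

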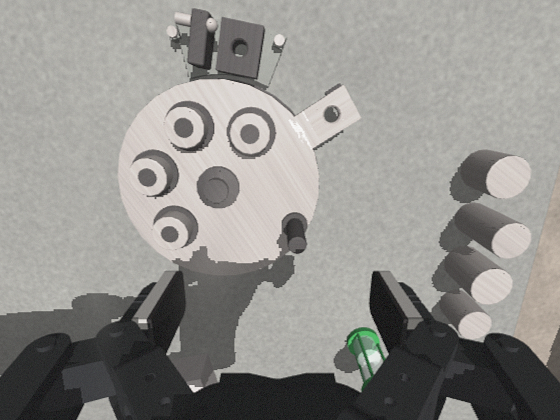

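The wrist view shows the plate (centre about 218,187), the tongue hole (332,114), the stop-block hole (240,47), the screw wall (203,35) and the post top (296,243). In the scene view the holder is at (175,190). Candidates for the pin are the dark tall head in the holder at scene (157,177), the disc-headed blank (191,183), and four red look-alikes standing on the bench at (119,193), (127,177), (157,158) and (136,200). I choose the dark tall one in the holder.

```bash
python3 - <<'E'
from h import *
p,d,m=load('wrist0'); C=cloud(m,d); z=C[...,2]
# plate: points z 43..49
msk=(abs(z-46)<4)&(C[...,1]>0)
print('zplate',np.median(z[150:160,270:280]))
q=msk.astype(np.uint8)*255; q[280:]=0
cs,_=cv2.findContours(cv2.morphologyEx(q,cv2.MORPH_OPEN,np.ones((9,9))),cv2.RETR_EXTERNAL,cv2.CHAIN_APPROX_NONE)
c=max(cs,key=cv2.contourArea)[:,0]
P=np.array([plane(m,u,v,46)[:2] for u,v in c])
# robust circle fit r=105
from scipy.optimize import least_squares
f=least_squares(lambda a:np.hypot(P[:,0]-a[0],P[:,1]-a[1])-105,P.mean(0),loss='soft_l1',f_scale=1); A=f.x
print('axis',A,np.median(abs(f.fun)))
for n,u,v,h in [('hub',217,187,64),('tongue',332,114,46),('block',240,47,34),('posttop',297,244,102),('postbase',293,218,46)]:
    X=plane(m,u,v,h); r=X[:2]-A; print(n,X.round(1),'depthz',pt(m,u,v,d[v,u]).round(1),'r',np.hypot(*r).round(1),'ang',np.degrees(np.arctan2(r[1],r[0])).round(1))
for n in ['scene0','side0']:
    p,d,m=load(n); C=cloud(m,d)
    # holder area
    k={'scene0':(100,130,120,100),'side0':(200,260,90,90)}[n]
    x,y,w,h=k
    cv2.imwrite('pics/crop_'+n+'.png',cv2.resize(p[y:y+h,x:x+w,::-1],None,fx=5,fy=5,interpolation=cv2.INTER_CUBIC))
E
```

```text
zplate 45.505688075543574
axis [582.56908971 104.7853081 ] 14.017144380155273
hub [564.2   3.3  64. ] depthz [564.1   3.3  63.7] r 103.1 ang -100.3
tongue [676.8  71.9  46. ] depthz [684.6  70.9  -2.1] r 99.8 ang -19.2
block [588.1 132.7  34. ] depthz [585.4 136.7   8.8] r 28.5 ang 78.8
posttop [641.8 -40.9 102. ] depthz [641.8 -41.  101.7] r 157.3 ang -67.9
postbase [640.5 -35.3  46. ] depthz [640.3 -33.9  50. ] r 151.6 ang -67.5
```

View pics/crop_scene0.png

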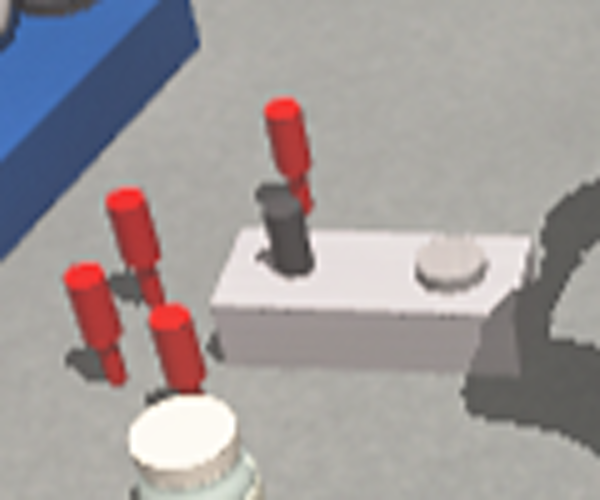

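View pics/crop_side0.png

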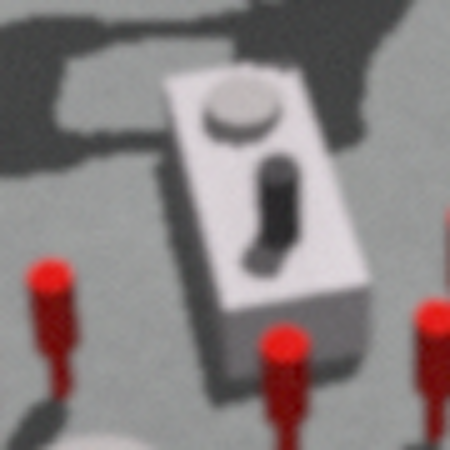

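The close crop confirms it: the dark tall-headed pin stands in the holder, the blank has a disc head, and the red ones are loose. The axis fit picked up other parts, so I'm refining it.

```bash
python3 - <<'E'
from h import *
from scipy.optimize import least_squares
p,d,m=load('wrist0'); C=cloud(m,d); z=C[...,2]
H=np.array([564.2,3.3])
r=np.hypot(C[...,0]-H[0],C[...,1]-H[1]); ang=np.degrees(np.arctan2(C[...,1]-H[1],C[...,0]-H[0]))
# rim: for each angle bin, max r among z within 43..49
pts=[]
for a in range(-180,180,3):
    if 15<a<48 or 60<a<110: continue
    k=(abs(ang-a)<1.5)&(abs(z-46)<3)&(r<125)
    if k.sum()>20: 
        i=np.argmax(np.where(k,r,0)); pts.append(C.reshape(-1,3)[i,:2])
P=np.array(pts); f=least_squares(lambda a:np.hypot(P[:,0]-a[0],P[:,1]-a[1])-a[2],[*H,105],loss='soft_l1'); print('axis',f.x,len(P),np.median(abs(f.fun)))
A=f.x[:2]
for n,u,v,h in [('hub',217,187,64),('tongue',332,114,46),('block',240,47,34),('posttop',297,244,102)]:
    X=plane(m,u,v,h); q=X[:2]-A; print(n,X.round(1),'r',np.hypot(*q).round(1),'ang',np.degrees(np.arctan2(q[1],q[0])).round(1))
# holder/pin
for n in ['scene0','side0']:
    p,d,m=load(n); C=cloud(m,d); x,y,zz=C[...,0],C[...,1],C[...,2]
    top=(abs(zz-46)<3)&(y<-100)&(y>-420)&(x>400)&(x<750)
    n_,lab,st,_=cv2.connectedComponentsWithStats(top.astype(np.uint8)); i=1+np.argmax(st[1:,4])
    T=C[lab==i][:,:2].astype(np.float32); rc=cv2.minAreaRect(T); print(n,'holder top rect',rc)
    for nm,lo,hi in [('pin',85,97),('blank',54,62)]:
        k=(zz>lo)&(zz<hi)&(np.hypot(x-rc[0][0],y-rc[0][1])<80)
        red=p[...,0].astype(int)-p[...,1]>40; k&=~red
        print(nm,k.sum(),C[k].mean(0).round(1) if k.any() else '', C[k].std(0).round(1) if k.any() else '')
E
```

```text
axis [ 5.62503187e+02 -1.45531242e-01  1.04225477e+02] 94 0.24070792649025918
hub [564.2   3.3  64. ] r 3.9 ang 64.5
tongue [676.8  71.9  46. ] r 135.2 ang 32.2
block [588.1 132.7  34. ] r 135.3 ang 79.1
posttop [641.8 -40.9 102. ] r 89.2 ang -27.2
scene0 holder top rect ((511.21746826171875, -342.2557373046875), (73.41875457763672, 164.03759765625), 12.377604484558105)
pin 37 [ 522.1 -388.5   88.4] [5.6 5.8 1.5]
blank 112 [ 506.2 -312.6   56.6] [13.  31.9  1.7]
side0 holder top rect ((507.3538818359375, -345.00372314453125), (70.3396987915039, 169.4490203857422), 12.787369728088379)
pin 52 [ 517.9 -392.4   89.1] [5.5 5.8 1.4]
blank 150 [ 501.2 -319.3   56.5] [11.9 36.   1.5]
```

>>> move_arm(rows="-25 0 0 0; -25 0 0 0; -25 0 0 0; 0 0 0 0.12; 0 0 0 0.12; 0 0 0 0.12; 0 0 0 0.11; 0 0 0 0", claw=0)

```text
t: 0.95
position: [621.8, -77.5, 236.8]
tool_rot: [0.857, 0.515, -0.004, -0.003]
force: [-0.2, 0.1, 0.6]
width: -0.003
```

>>> move_arm(rows="0 0 30 0; 0 0 30 0; 0 0 30 0; 0 0 30 0; 0 0 20 0; 0 0 15 0; 0 0 0 0; 0 0 0 0")

```text
t: 1.75
position: [622.1, -77.3, 77.6]
tool_rot: [0.852, 0.523, -0.002, -0.002]
force: [0.4, -0.3, 0.8]
width: 0.0
```

```bash
python3 - <<'E'
from h import *
p,d,m=snap('wrist','w1'); s=monitor.get_state(); print(s['position'],s['force'],s['torque'])
E
```

```text
[621.95210397 -77.18970884  77.62875279] [ 0.03186572 -0.15084429  0.48787715] [-0.01169385 -0.01970723  0.02326041]
```

View pics/w1.png

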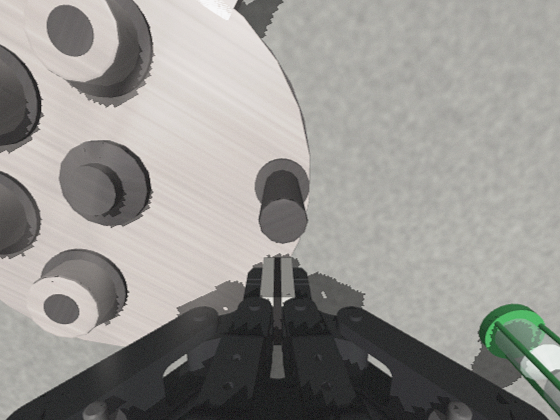

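The post (top at 283,220) lies straight ahead of the closed fingertips (278,265), so I'm advancing gently.

>>> move_arm(rows="4 0 1 0; 4 0 1 0; 3 0 1 0; 2 0 0 0; 2 0 0 0; 2 0 0 0")

```text
t: 2.4
position: [634.4, -61.2, 79.9]
tool_rot: [0.852, 0.524, 0.001, 0.001]
force: [0.3, -0.2, 0.2]
width: 0.002
```

>>> move_arm(rows="1.5 0 2 0; 1.5 0 1 0; 1.5 0 1 0; 1.5 0 0 0")

```text
t: 2.8
position: [636.3, -58.2, 76.4]
tool_rot: [0.851, 0.524, -0.001, 0.002]
force: [-1.5, -4.0, 1.4]
width: -0.001
```

```bash
cat > st.py <<'E'
from h import *
s=monitor.get_state(); A=np.array([562.5,-0.1]); q=s['tool_rot']; X=np.array([q[0]**2-q[1]**2,2*q[0]*q[1]])
p=s['position']; post=p[:2]+X*20; r=post-A
# post estimate: contact point = 20 ahead
print('t',s['t'],'pos',p.round(1),'F',s['force'].round(1),'Fx',(s['force'][:2]@X).round(1),'toolx deg',np.degrees(np.arctan2(X[1],X[0])).round(1),'post r/ang',np.hypot(*r).round(1),np.degrees(np.arctan2(r[1],r[0])).round(1))
E
python3 st.py
```

```text
t 2.8 pos [636.3 -58.2  76.4] F [-1.5 -4.   1.4] Fx -4.3 toolx deg 63.3 post r/ang 92.1 -25.9
```

>>> move_arm(rows="4 0.7 1 -0.035; 4 0.7 1 -0.035; 4 0.7 0 -0.035; 4 0.7 0 -0.035; 4 0.7 0 -0.035; 4 0.7 0 -0.035; 4 0.7 0 -0.035; 4 0.7 0 -0.035")

```text
t: 3.6
position: [650.9, -31.7, 73.8]
tool_rot: [0.764, 0.645, -0.005, 0.002]
force: [-1.6, -3.0, 3.5]
width: 0.003
```

```bash
python3 st.py
```

```text
t 3.6 pos [650.9 -31.7  73.8] F [-1.6 -3.   3.5] Fx -3.2 toolx deg 80.3 post r/ang 92.6 -7.4
```

>>> move_arm(rows="4 0.5 0 -0.037; 4 0.5 0 -0.037; 4 0.5 0 -0.037; 4 0.5 0 -0.037; 4 0.5 0 -0.037; 3 0.4 0 -0.03; 2 0.3 0 -0.02; 2 0.3 0 -0.02")

```text
t: 4.4
position: [656.2, -6.1, 73.7]
tool_rot: [0.669, 0.743, -0.007, 0.002]
force: [-1.5, -4.9, 3.1]
width: 0.005
```

```bash
python3 st.py
```

```text
t 4.4 pos [656.2  -6.1  73.7] F [-1.5 -4.9  3.1] Fx -4.7 toolx deg 96.0 post r/ang 92.6 8.7
```

>>> move_arm(rows="2 0.3 0 -0.02; 2 0.3 0 -0.02; 2 0.3 0 -0.02; 2 0.3 0 -0.02")

```text
t: 4.8
position: [656.3, 2.2, 73.6]
tool_rot: [0.636, 0.771, -0.007, 0.002]
force: [-1.0, -4.1, 2.2]
width: -0.002
```

```bash
python3 st.py
```

```text
t 4.8 pos [656.3   2.2  73.6] F [-1.  -4.1  2.2] Fx -3.8 toolx deg 101.0 post r/ang 92.7 13.7
```

>>> move_arm(rows="1.5 0.3 0 -0.015; 1.5 0.3 0 -0.015; 1.5 0.3 0 -0.015")

```text
t: 5.1
position: [656.3, 7.2, 73.5]
tool_rot: [0.617, 0.787, -0.007, 0.002]
force: [-2.2, -4.2, 2.9]
width: -0.001
```

```bash
python3 st.py
```

```text
t 5.1 pos [656.3   7.2  73.5] F [-2.2 -4.2  2.9] Fx -3.5 toolx deg 103.8 post r/ang 92.9 16.7
```

>>> move_arm(rows="1 0.2 0 -0.012; 1 0.2 0 -0.012")

```text
t: 5.3
position: [656.2, 9.5, 73.5]
tool_rot: [0.607, 0.795, -0.007, 0.002]
force: [-1.4, -4.3, 2.8]
width: -0.001
```

```bash
python3 st.py
```

```text
t 5.3 pos [656.2   9.5  73.5] F [-1.4 -4.3  2.8] Fx -3.8 toolx deg 105.3 post r/ang 93.0 18.1
```

>>> move_arm(rows="1 0.2 0 -0.012; 1 0.2 0 -0.012")

```text
t: 5.5
position: [656.1, 11.4, 73.6]
tool_rot: [0.596, 0.803, -0.007, 0.002]
force: [-0.8, -7.0, 2.6]
width: 0.001
```

```bash
python3 st.py
```

```text
t 5.5 pos [656.1  11.4  73.6] F [-0.8 -7.   2.6] Fx -6.5 toolx deg 106.8 post r/ang 93.0 19.2
```

>>> move_arm(rows="1 0 0 0; 1 0 0 0")

```text
t: 5.7
position: [656.2, 11.3, 73.6]
tool_rot: [0.595, 0.804, -0.008, 0.004]
force: [-0.1, -6.2, 1.8]
width: -0.001
```

```bash
python3 st.py
```

```text
t 5.7 pos [656.2  11.3  73.6] F [-0.1 -6.2  1.8] Fx -5.9 toolx deg 107.0 post r/ang 93.0 19.2
```

>>> move_arm(rows="1.5 0 0 0; 1.5 0 0 0")

```text
t: 5.9
position: [656.2, 11.3, 73.7]
tool_rot: [0.594, 0.804, -0.01, 0.006]
force: [-1.7, -7.5, 1.8]
width: 0.002
```

```bash
python3 st.py
```

```text
t 5.9 pos [656.2  11.3  73.7] F [-1.7 -7.5  1.8] Fx -6.7 toolx deg 107.1 post r/ang 93.0 19.2
```

>>> move_arm(rows="2.5 0 0 0; 2.5 0 0 0")

```text
t: 6.1
position: [656.3, 11.3, 73.8]
tool_rot: [0.593, 0.805, -0.012, 0.01]
force: [-0.3, -10.5, 1.5]
width: -0.0
```

```bash
python3 st.py
```

```text
t 6.1 pos [656.3  11.3  73.8] F [ -0.3 -10.5   1.5] Fx -9.9 toolx deg 107.3 post r/ang 93.0 19.1
```

>>> move_arm(rows="3 0 0 0; 3 0 0 0")

```text
t: 6.3
position: [656.4, 11.1, 73.9]
tool_rot: [0.591, 0.806, -0.014, 0.014]
force: [0.6, -12.5, 0.7]
width: 0.001
```

```bash
python3 st.py
```

```text
t 6.3 pos [656.4  11.1  73.9] F [  0.6 -12.5   0.7] Fx -12.1 toolx deg 107.5 post r/ang 93.0 19.0
```

>>> move_arm(rows="3.2 0 0 0; 3.2 0 0 0; 3.2 0 0 0; 3.2 0 0 0")

```text
t: 6.7
position: [656.7, 10.7, 74.2]
tool_rot: [0.589, 0.808, -0.02, 0.023]
force: [0.0, -11.7, 1.7]
width: -0.002
```

```bash
python3 st.py
```

```text
t 6.7 pos [656.7  10.7  74.2] F [  0.  -11.7   1.7] Fx -11.2 toolx deg 107.8 post r/ang 93.0 18.7
```

>>> move_arm(rows="3.6 0 0 0; 3.6 0 0 0; 3.7 0 0 0; 3.7 0 0 0")

```text
t: 7.1
position: [657.0, 10.4, 74.6]
tool_rot: [0.585, 0.81, -0.025, 0.034]
force: [2.3, -13.1, 0.7]
width: -0.001
```

```bash
python3 st.py
```

```text
t 7.1 pos [657.   10.4  74.6] F [  2.3 -13.1   0.7] Fx -13.2 toolx deg 108.3 post r/ang 93.0 18.5
```

>>> move_arm(rows="3.7 0 0 0; 3.7 0 0 0; 3.7 0 0 0; 3.8 0 0 0; 3.8 0 0 0; 3.8 0 0 0")

```text
t: 7.7
position: [657.5, 9.7, 75.1]
tool_rot: [0.581, 0.812, -0.034, 0.05]
force: [1.6, -13.2, 0.6]
width: 0.0
```

```bash
python3 st.py
```

```text
t 7.7 pos [657.5   9.7  75.1] F [  1.6 -13.2   0.6] Fx -13.0 toolx deg 108.9 post r/ang 93.1 17.9
```

>>> move_arm(rows="3.8 0 0 0; 3.8 0 0 0; 3.8 0 0 0; 3.8 0 0 0")

```text
t: 8.1
position: [657.7, 9.3, 75.4]
tool_rot: [0.577, 0.813, -0.041, 0.06]
force: [1.0, -14.1, 0.7]
width: -0.002
```

```bash
python3 st.py
```

```text
t 8.1 pos [657.7   9.3  75.4] F [  1.  -14.1   0.7] Fx -13.6 toolx deg 109.2 post r/ang 93.0 17.7
```

I leaned at 11–14 N for over 1.5 s. Next I'm backing off.

>>> move_arm(rows="-5 0 0 0; -10 0 0 0; -12 0 0 0; -12 0 0 0; 0 0 0 0")

```text
t: 8.6
position: [672.1, -26.6, 80.1]
tool_rot: [0.578, 0.813, -0.038, 0.059]
force: [0.3, -0.5, 0.1]
width: -0.0
```

```bash
cat > ax.py <<'E'
from h import *
from scipy.spatial.transform import Rotation as Ro
import sys
s=monitor.get_state(); R=Ro.from_quat(s['tool_rot']).as_matrix(); p=s['position']
print('t',round(s['t'],2),'pos',p.round(1),'F',s['force'].round(1)); print('R (cols tool x,y,z)\n',R.round(3))
print('grasp pt',(p-8*R[:,2]).round(1),'tip',(p+11*R[:,2]).round(1),'w',s['width'])
if len(sys.argv)>3:
    t=np.array([float(a) for a in sys.argv[1:4]]); print('tool delta to tcp target',(R.T@(t-p)).round(1))
E
python3 ax.py
```

```text
t 8.6 pos [672.1 -26.6  80.1] F [ 0.3 -0.5  0.1]
R (cols tool x,y,z)
 [[-0.325  0.944  0.052]
 [ 0.935  0.329 -0.129]
 [-0.139  0.007 -0.99 ]]
grasp pt [671.6 -25.5  88.1] tip [672.6 -28.   69.2] w -0.00016792338092769498
```

```bash
python3 - <<'E'
from h import *
for n in ['scene0','side0']:
    p,d,m=load(n); C=cloud(m,d)
    k=(C[...,2]>100)&(C[...,0]>350)&(C[...,0]<900)&(C[...,1]>-800)&(C[...,1]<-150)
    Q=C[k]
    for x in range(350,900,100):
        for y in range(-800,-150,100):
            j=(Q[:,0]>=x)&(Q[:,0]<x+100)&(Q[:,1]>=y)&(Q[:,1]<y+100)
            if j.sum()>5: print(n,x,y,j.sum(),Q[j,2].max().round())
p,d,m=snap('side','side1')
E
python3 ax.py 533 -448 230
```

```text
scene0 350 -700 130 190.0
scene0 450 -700 736 191.0
side0 350 -700 705 191.0
side0 450 -700 1408 192.0
t 8.65 pos [671.6 -26.   79.8] F [-0.1  0.9 -0.3]
R (cols tool x,y,z)
 [[-0.325  0.944  0.051]
 [ 0.935  0.329 -0.129]
 [-0.138  0.006 -0.99 ]]
grasp pt [671.1 -24.9  87.8] tip [672.1 -27.4  68.9] w -0.0024320560946895975
tool delta to tcp target [-370.5 -268.9 -101.6]
```

View pics/side1.png

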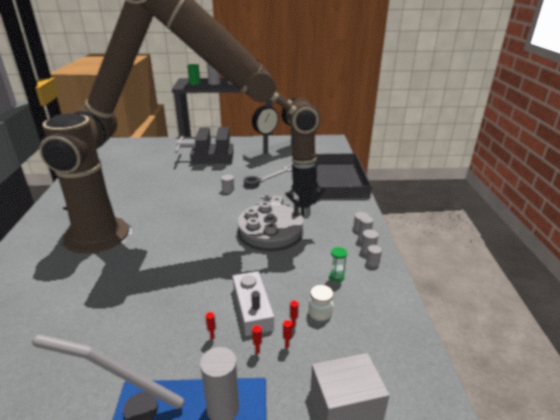

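The side view shows the arm backed clear of the post at (305,195), with the pin still in the holder at (255,300). Now I go up and over to the pin.

>>> move_arm(rows="-4 0 -30 0; -4 0 -30 0; -4 0 -30 0; -4 0 -30 0; -4 0 -30 0; 0 0 0 0", claw=85)

```text
t: 9.25
position: [668.0, -23.0, 232.7]
tool_rot: [0.578, 0.813, -0.038, 0.054]
force: [0.9, -0.0, 0.2]
width: 0.99
```

```bash
python3 ax.py 533 -448 230
```

```text
t 9.25 pos [668.  -23.  232.7] F [ 0.9 -0.   0.2]
R (cols tool x,y,z)
 [[-0.326  0.944  0.043]
 [ 0.936  0.329 -0.124]
 [-0.131  0.    -0.991]]
grasp pt [667.7 -22.  240.6] tip [668.5 -24.4 221.8] w 0.989533480936168
tool delta to tcp target [-353.4 -267.4   49.5]
```

>>> move_arm(rows="-33 -25 4 0; -33 -25 4 0; -33 -25 4 0; -33 -25 4 0; -33 -25 4 0; -33 -25 4 0; -33 -25 4 0; -33 -25 4 0")

```text
t: 10.05
position: [565.2, -339.3, 227.8]
tool_rot: [0.572, 0.818, -0.034, 0.05]
force: [0.5, 0.4, -0.5]
width: 0.993
```

```bash
python3 ax.py 533 -448 230
```

```text
t 10.05 pos [ 565.2 -339.3  227.8] F [ 0.5  0.4 -0.5]
R (cols tool x,y,z)
 [[-0.34   0.94   0.042]
 [ 0.933  0.342 -0.114]
 [-0.121  0.001 -0.993]]
grasp pt [ 564.8 -338.4  235.7] tip [ 565.6 -340.5  216.9] w 0.9934586440521186
tool delta to tcp target [-90.7 -67.4   8.8]
```

>>> move_arm(rows="-30 -22 3 0; -28 -20 3 0; -25 -20 3 0; 0 0 0 0; 0 0 0 0")

```text
t: 10.55
position: [529.1, -445.1, 221.6]
tool_rot: [0.575, 0.816, -0.034, 0.046]
force: [-0.5, 0.7, 0.3]
width: 0.992
```

```bash
python3 - <<'E'
from h import *
snap('wrist','w2')
E
python3 ax.py
```

```text
t 10.6 pos [ 529.1 -445.   221.5] F [-0.9 -0.5  0.2]
R (cols tool x,y,z)
 [[-0.334  0.942  0.035]
 [ 0.936  0.336 -0.108]
 [-0.114 -0.003 -0.994]]
grasp pt [ 528.8 -444.1  229.5] tip [ 529.4 -446.1  210.6] w 0.9935172848672779
```

View pics/w2.png

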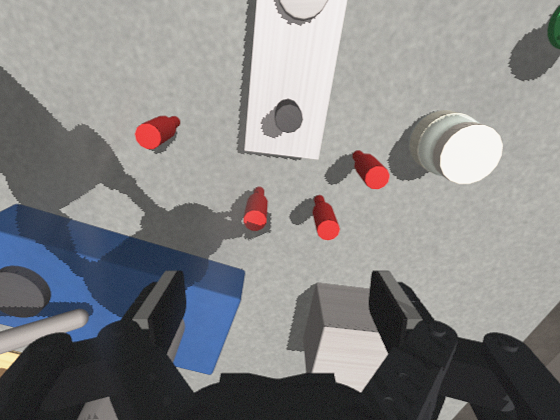

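The wrist view has the dark pin's head top at (288,116), the blank's disc at (300,5), and red pins at (158,130), (257,205), (325,215) and (372,170).

```bash
python3 - <<'E'
from h import *
p,d,m=load('w2'); C=cloud(m,d); k=(abs(C[...,2]-91)<4); k[:60]=0;k[180:]=0;k[:,:240]=0;k[:,340:]=0
v,u=np.nonzero(k); (cx,cy),r=cv2.minEnclosingCircle(np.c_[u,v].astype(np.float32))
print(k.sum(),cx,cy,r,plane(m,cx,cy,91),C[k].mean(0),np.ptp(C[k],axis=0))
k=(abs(C[...,2]-46)<3); k[250:]=0; n,lab,st,_=cv2.connectedComponentsWithStats(k.astype(np.uint8)); i=1+np.argmax(st[1:,4]); 
rc=cv2.minAreaRect(C[lab==i][:,:2].astype(np.float32)); print(rc)
E
python3 ax.py 522 -392 83
```

```text
636 289.25982666015625 117.57860565185547 14.597476959228516 [ 518.16400963 -388.91052641   91.        ] [ 518.06775125 -389.16631434   90.47507816] [21.24783306 21.17711791  5.97331745]
((513.1630249023438, -366.1083984375), (70.28668212890625, 128.25607299804688), 12.642394065856934)
t 10.6 pos [ 529.1 -445.   221.5] F [-0.9 -0.5  0.2]
R (cols tool x,y,z)
 [[-0.334  0.942  0.035]
 [ 0.936  0.336 -0.108]
 [-0.114 -0.003 -0.994]]
grasp pt [ 528.8 -444.1  229.5] tip [ 529.4 -446.1  210.6] w 0.9935172848672779
tool delta to tcp target [ 67.6  11.6 131.6]
```

```bash
python3 - <<'E'
from h import *
p,d,m=load('w2'); C=cloud(m,d); k=(p[...,0].astype(int)-p[...,1]>60); n,lab,st,_=cv2.connectedComponentsWithStats(k.astype(np.uint8))
for i in range(1,n):
    if st[i,4]>100: Q=C[lab==i]; T=Q[Q[:,2]>Q[:,2].max()-6]; print(T.mean(0).round(0),Q[:,2].max().round(0), 'tool y,x offset from pin',((T.mean(0)-[518,-389,0])[:2]@np.array([[.942,-.334],[.336,.936]])).round(0))
E
python3 ax.py 518.4 -390 120;python3 ax.py 518.4 -390 64
```

```text
[ 498. -357.  343.] 343.0 tool y,x offset from pin [-8. 37.]
[ 498. -357.  343.] 343.0 tool y,x offset from pin [-8. 37.]
[ 498. -357.  343.] 343.0 tool y,x offset from pin [-8. 37.]
[ 498. -357.  343.] 343.0 tool y,x offset from pin [-8. 37.]
t 10.6 pos [ 529.1 -445.   221.5] F [-0.9 -0.5  0.2]
R (cols tool x,y,z)
 [[-0.334  0.942  0.035]
 [ 0.936  0.336 -0.108]
 [-0.114 -0.003 -0.994]]
grasp pt [ 528.8 -444.1  229.5] tip [ 529.4 -446.1  210.6] w 0.9935172848672779
tool delta to tcp target [66.5  8.8 94.5]
t 10.6 pos [ 529.1 -445.   221.5] F [-0.9 -0.5  0.2]
R (cols tool x,y,z)
 [[-0.334  0.942  0.035]
 [ 0.936  0.336 -0.108]
 [-0.114 -0.003 -0.994]]
grasp pt [ 528.8 -444.1  229.5] tip [ 529.4 -446.1  210.6] w 0.9935172848672779
tool delta to tcp target [ 72.9   8.9 150.2]
```

```bash
python3 - <<'E'
from h import *
p,d,m=load('w2'); C=cloud(m,d); k=(p[...,0].astype(int)-p[...,1]>60)&(d>0); n,lab,st,_=cv2.connectedComponentsWithStats(k.astype(np.uint8))
for i in range(1,n):
    if st[i,4]>100: Q=C[lab==i]; h=np.percentile(Q[:,2],95);T=Q[abs(Q[:,2]-h)<4]; print(T.mean(0).round(0), 'tool y,x offset from pin',((T.mean(0)-[518,-389,0])[:2]@np.array([[.942,-.334],[.336,.936]])).round(0))
E
```

```text
[ 416. -442.   79.] tool y,x offset from pin [-114.  -16.]
[ 608. -412.   78.] tool y,x offset from pin [ 77. -51.]
[ 521. -486.   78.] tool y,x offset from pin [-30. -92.]
[ 589. -472.   78.] tool y,x offset from pin [  38. -102.]
```

>>> move_arm(rows="22 3 10 0; 22 3 20 0; 20 2 25 0; 3 0 25 0; 0 0 12 0; 0 0 0 0", claw=60)

```text
t: 11.2
position: [520.7, -379.6, 119.2]
tool_rot: [0.572, 0.819, -0.033, 0.046]
force: [-1.2, 0.4, 1.3]
width: 0.701
```

```bash
python3 ax.py 518.4 -390 64
```

```text
t 11.2 pos [ 520.7 -379.6  119.2] F [-1.2  0.4  1.3]
R (cols tool x,y,z)
 [[-0.342  0.939  0.038]
 [ 0.933  0.344 -0.106]
 [-0.113 -0.001 -0.994]]
grasp pt [ 520.4 -378.8  127.1] tip [ 521.1 -380.8  108.3] w 0.7014711226502256
tool delta to tcp target [-2.7 -5.7 55.9]
```

>>> move_arm(rows="-3 -5 0 0; 0 -1 15 0; 0 0 15 0; 0 0 15 0; 0 0 8 0; 0 0 0 0")

```text
t: 11.8
position: [520.8, -393.6, 66.3]
tool_rot: [0.572, 0.818, -0.033, 0.05]
force: [0.1, 0.5, -0.6]
width: 0.701
```

```bash
python3 ax.py 518.4 -390 64
```

```text
t 11.8 pos [ 520.8 -393.6   66.3] F [ 0.1  0.5 -0.6]
R (cols tool x,y,z)
 [[-0.341  0.939  0.043]
 [ 0.932  0.344 -0.11 ]
 [-0.119  0.003 -0.993]]
grasp pt [ 520.5 -392.7   74.2] tip [ 521.3 -394.8   55.3] w 0.7011804010121491
tool delta to tcp target [ 4.4 -1.1  1.7]
```

>>> move_arm(rows="4 -1 1 0; 1 0 0 0; 0 0 0 0")

```text
t: 12.1
position: [517.9, -389.2, 64.2]
tool_rot: [0.572, 0.818, -0.033, 0.049]
force: [0.4, -1.2, -0.4]
width: 0.704
```

```bash
python3 ax.py 518.4 -390 64; python3 -c "
from h import *
snap('wrist','w3')"
```

```text
t 12.1 pos [ 517.9 -389.2   64.2] F [ 0.4 -1.2 -0.4]
R (cols tool x,y,z)
 [[-0.341  0.939  0.043]
 [ 0.933  0.344 -0.11 ]
 [-0.118  0.003 -0.993]]
grasp pt [ 517.6 -388.3   72.1] tip [ 518.4 -390.4   53.3] w 0.7044752735847437
tool delta to tcp target [-0.9  0.2  0.3]
```

View pics/w3.png

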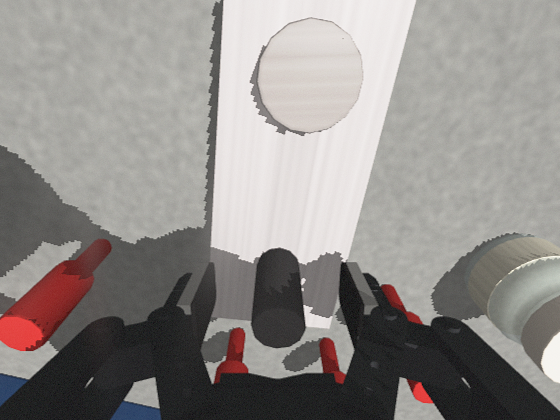

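The pin (head 278,320) is centred between the jaws (205 and 350), so I'm closing.

>>> move_arm(rows="0 0 0 0; 0 0 0 0; 0 0 0 0; 0 0 0 0; 0 0 0 0; 0 0 0 0", claw=15)

```text
t: 12.75
position: [518.7, -389.5, 65.8]
tool_rot: [0.572, 0.818, -0.033, 0.05]
force: [-0.4, 0.7, -0.2]
width: 0.24
```

```bash
python3 ax.py
```

```text
t 12.75 pos [ 518.7 -389.5   65.8] F [-0.4  0.7 -0.2]
R (cols tool x,y,z)
 [[-0.341  0.939  0.045]
 [ 0.932  0.344 -0.111]
 [-0.12   0.004 -0.993]]
grasp pt [ 518.4 -388.6   73.7] tip [ 519.2 -390.7   54.9] w 0.24026889148427188
```

>>> move_arm(rows="-1.2 0 -10 0; -2.4 0 -20 0; -3.6 0 -30 0; -3.6 0 -30 0; -3.6 0 -30 0; -3.6 0 -30 0; 0 0 0 0")

```text
t: 13.45
position: [517.7, -389.5, 223.2]
tool_rot: [0.572, 0.818, -0.033, 0.05]
force: [-0.5, -0.9, -1.2]
width: 0.24
```

```bash
python3 ax.py; python3 -c "
from h import *
snap('wrist','w4')"
```

```text
t 13.45 pos [ 517.7 -389.5  223.2] F [-0.5 -0.9 -1.2]
R (cols tool x,y,z)
 [[-0.341  0.939  0.045]
 [ 0.932  0.344 -0.111]
 [-0.12   0.004 -0.993]]
grasp pt [ 517.3 -388.6  231.1] tip [ 518.2 -390.7  212.3] w 0.24024851070421455
```

View pics/w4.png

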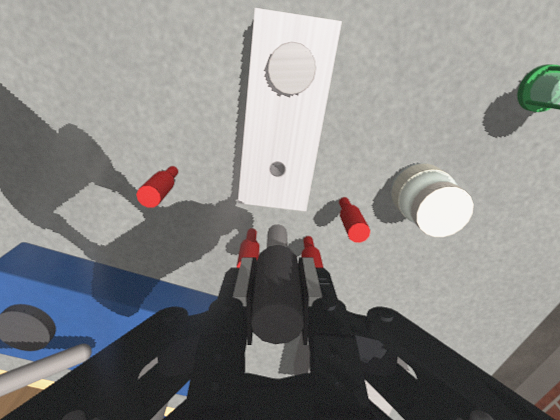

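The lift worked: the pin hangs between the pads with its foot at (278,230), and the emptied holder hole is at (278,169). I'm going back to the carousel.

>>> move_arm(rows="25 15 -3 0; 33 20 -4 0; 33 20 -4 0; 33 20 -4 0; 33 20 -4 0; 33 20 -4 0; 33 20 -4 0; 33 20 -4 0")

```text
t: 14.3
position: [564.8, -84.7, 207.3]
tool_rot: [0.576, 0.816, -0.036, 0.036]
force: [0.4, -0.4, -0.8]
width: 0.242
```

```bash
python3 ax.py 610 72 223; python3 - <<'E'
from h import *
p,d,m=load('w4'); X=plane(m,278,169,46); print('holder hole',X)
C=cloud(m,d); print([(v,C[v,278].round(1),d[v,278]) for v in (228,235,242)])
E
```

```text
t 14.3 pos [564.8 -84.7 207.3] F [ 0.4 -0.4 -0.8]
R (cols tool x,y,z)
 [[-0.334  0.943  0.018]
 [ 0.937  0.334 -0.1  ]
 [-0.101 -0.017 -0.995]]
grasp pt [564.7 -83.9 215.3] tip [565.  -85.8 196.4] w 0.24236050882134152
tool delta to tcp target [130.3  94.6 -30.5]
holder hole [ 518.53729312 -388.66032422   46.        ]
[(228, array([ 515.8, -383.4,  178.5]), np.float32(187.24193)), (235, array([ 515.8, -383.7,  186.3]), np.float32(180.31233)), (242, array([ 515.7, -383.5,  194.3]), np.float32(172.89857))]
```

>>> move_arm(rows="33 24 -6 0; 33 24 -6 0; 33 24 -6 0; 20 15 -6 0; 8 5 -4 0; 0 0 -3 0; 0 0 0 0")

```text
t: 15.0
position: [599.9, 78.9, 209.8]
tool_rot: [0.573, 0.818, -0.043, 0.026]
force: [-1.1, 0.3, -1.7]
width: 0.244
```

```bash
python3 ax.py 610 72 223;python3 -c "
from h import *
snap('wrist','w5')"
```

```text
t 15.0 pos [599.9  78.9 209.8] F [-1.1  0.3 -1.7]
R (cols tool x,y,z)
 [[-0.342  0.94  -0.007]
 [ 0.935  0.34  -0.1  ]
 [-0.092 -0.041 -0.995]]
grasp pt [600.   79.7 217.8] tip [599.9  77.8 198.9] w 0.24391664068302987
tool delta to tcp target [-11.1   6.6 -12.5]
```

View pics/w5.png

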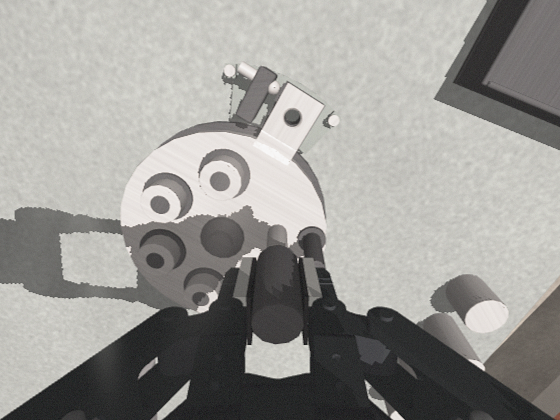

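The tongue now lies over the stop block against the screw (hole 292,117, screw 273,88). Next I compute the foot-to-hole offset.

```bash
cat > foot.py <<'E'
from h import *
from scipy.spatial.transform import Rotation as Ro
import sys
FT=np.array([7.2,-.4,53.4]); SH=np.array([.7+.12*19.8,-.25,19.7])
s=monitor.get_state(); R=Ro.from_quat(s['tool_rot']).as_matrix(); p=s['position']
f=p+R@FT; sh=p+R@SH
print('t',round(s['t'],2),'tcp',p.round(1),'foot',f.round(1),'shoulder',sh.round(1),'F',s['force'].round(1),'w',round(s['width'],3),'pin tilt',((sh-f)/34)[:2].round(3)); print(R.round(3))
if len(sys.argv)>3:
    t=np.array([float(a) for a in sys.argv[1:4]]); print('tool delta foot->target',(R.T@(t-f)).round(1))
E
python3 - <<'E'
from h import *
p,d,m=load('w5'); C=cloud(m,d)
g=cv2.cvtColor(p,cv2.COLOR_RGB2GRAY)[100:135,275:310]; 
A=np.array([562.5,-.1])
k=((g<110)).astype(np.uint8); n,lab,st,ce=cv2.connectedComponentsWithStats(k)
for i in range(1,n): print(st[i],ce[i]+[275,100])
for u,v in [(292,117),(292.5,117.5)]:
    X=plane(m,u,v,46); q=X[:2]-A; print(X,np.hypot(*q),np.degrees(np.arctan2(q[1],q[0])))
cv2.imwrite('pics/c5.png',cv2.resize(p[60:170,210:350,::-1],None,fx=5,fy=5,interpolation=cv2.INTER_NEAREST))
# plate axis again
z=C[...,2];r=np.hypot(C[...,0]-A[0],C[...,1]-A[1]);print('foot/surface',C[228,278])
from scipy.optimize import least_squares
ang=np.degrees(np.arctan2(C[...,1]-A[1],C[...,0]-A[0]));pts=[]
for a in range(90,200,3):
    kk=(abs(ang-a)<1.5)&(abs(z-46)<3)&(r<118)&(d>0)
    if kk.sum()>20: pts.append(C.reshape(-1,3)[np.argmax(np.where(kk,r,0)),:2])
P=np.array(pts);f=least_squares(lambda a:np.hypot(P[:,0]-a[0],P[:,1]-a[1])-104.5,A,loss='soft_l1');print('axis',f.x,len(P),np.median(abs(f.fun)))
E
python3 foot.py
```

```text
[0 1 2 3 4] [275.25 101.75]
[  9  10  17  16 198] [292.00505051 117.30808081]
[586.48893787 133.17917136  46.        ] 135.42085016154863 79.7965730049298
[587.04359151 132.93733665  46.        ] 135.28237441724218 79.54723268221672
foot/surface [595.87466231  85.22791379 164.714279  ]
axis [5.63065585e+02 5.62963277e-01] 31 0.29179429876343477
t 15.05 tcp [599.6  78.6 209.6] foot [596.4  79.8 155.8] shoulder [598.2  79.4 189.7] F [-0.5  0.5 -1.8] w 0.242 pin tilt [ 0.053 -0.013]
[[-0.341  0.94  -0.008]
 [ 0.935  0.339 -0.1  ]
 [-0.092 -0.041 -0.995]]
```

View pics/c5.png

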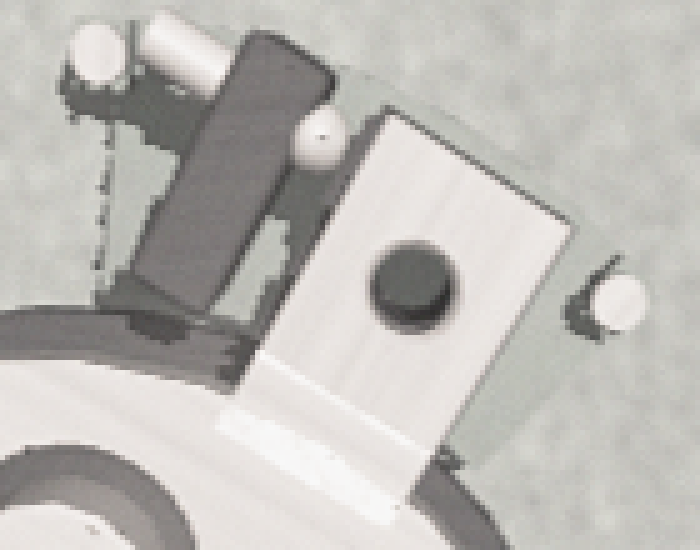

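```bash
python3 foot.py 586.5 133 80
```

```text
t 15.05 tcp [599.6  78.6 209.6] foot [596.4  79.8 155.8] shoulder [598.2  79.4 189.7] F [-0.5  0.5 -1.8] w 0.242 pin tilt [ 0.053 -0.013]
[[-0.341  0.94  -0.008]
 [ 0.935  0.339 -0.1  ]
 [-0.092 -0.041 -0.995]]
tool delta foot->target [60.1 11.8 70.2]
```

>>> move_arm(rows="12 3 6 0; 14 3 12 0; 14 3 12 0; 10 2 12 0; 6 1 12 0; 3 0 8 0; 0 0 0 0; 0 0 0 0")

```text
t: 15.85
position: [586.6, 132.2, 132.8]
tool_rot: [0.575, 0.817, -0.046, 0.024]
force: [-0.9, -0.6, -1.2]
width: 0.244
```

```bash
python3 foot.py 586.5 133 80
```

```text
t 15.85 tcp [586.6 132.2 132.8] foot [583.  133.4  79.1] shoulder [585. 133. 113.] F [-0.9 -0.6 -1.2] w 0.244 pin tilt [ 0.059 -0.011]
[[-0.338  0.941 -0.014]
 [ 0.937  0.335 -0.102]
 [-0.091 -0.048 -0.995]]
tool delta foot->target [-1.6  3.1 -0.9]
```

>>> move_arm(rows="-2 3 0 0; 0 0 12 0; 0 0 0 0")

```text
t: 16.15
position: [591.6, 129.4, 121.6]
tool_rot: [0.575, 0.816, -0.045, 0.025]
force: [-0.4, -0.8, -1.9]
width: 0.237
```

```bash
python3 foot.py 586.5 133 60; python3 -c "
from h import *
p,d,m=snap('wrist','w6'); snap('side','s6')
for n in ['side','scene']:
  print(n,proj(viewer.camera_model(n),[586.8,133,46]))
"
```

```text
t 16.15 tcp [591.6 129.4 121.6] foot [588.2 130.6  67.8] shoulder [590.1 130.2 101.7] F [-0.4 -0.8 -1.9] w 0.237 pin tilt [ 0.056 -0.011]
[[-0.337  0.942 -0.011]
 [ 0.937  0.334 -0.102]
 [-0.092 -0.045 -0.995]]
tool delta foot->target [ 3.6 -0.5  7.6]
side (np.float64(275.89963306617346), np.float64(198.182257008817))
scene (np.float64(337.1608039924275), np.float64(233.70958748913264))
```

View pics/w6.png

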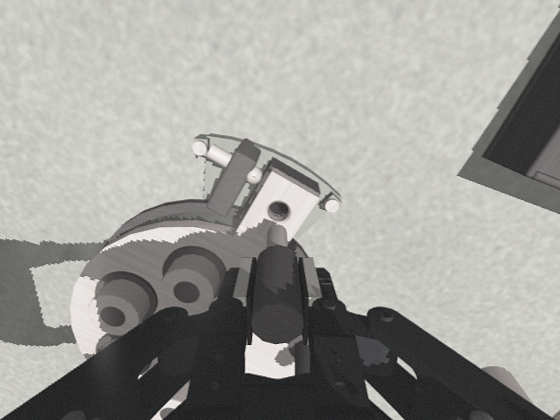

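```bash
python3 - <<'E'
from h import *
p,d,m=load('w6'); C=cloud(m,d)
cv2.imwrite('pics/c6.png',cv2.resize(p[180:260,230:340,::-1],None,fx=7,fy=7,interpolation=cv2.INTER_NEAREST))
print('hole',plane(m,279.5,211,46)); print('foot proj model',proj(m,[588.2,130.6,67.8]))
for v in (224,228,232,238): print(v,C[v,277].round(1))
E
```

```text
hole [587.96142229 133.39647197  46.        ]
foot proj model (np.float64(276.9814276571527), np.float64(229.02811505818988))
224 [586.7 135.2  70.8]
228 [586.9 135.6  76.8]
232 [587.1 135.5  81.4]
238 [587.5 135.5  88.6]
```

View pics/c6.png

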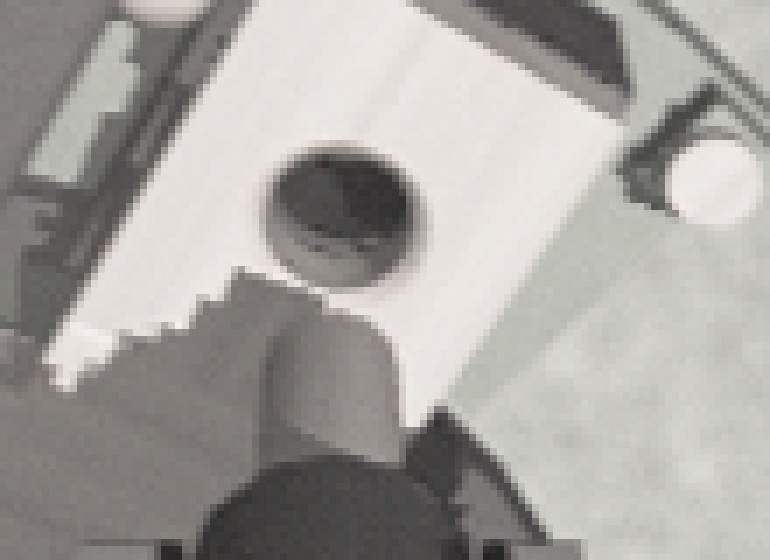

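The shank (277,222–240) and the hole (279,211) agree with my foot model to about 0.5 mm. I'm moving down to the mouth.

>>> move_arm(rows="3 0 4 0; 1 0.3 5 0; 0.5 0.2 4 0; 0 0 0 0")

```text
t: 16.65
position: [592.7, 133.2, 109.8]
tool_rot: [0.576, 0.816, -0.043, 0.027]
force: [-0.6, 0.3, -0.7]
width: 0.24
```

```bash
python3 foot.py 586.8 133.4 47
```

```text
t 16.65 tcp [592.7 133.2 109.8] foot [589.6 134.4  56. ] shoulder [591.3 134.   89.9] F [-0.6  0.3 -0.7] w 0.24 pin tilt [ 0.051 -0.012]
[[-0.336  0.942 -0.006]
 [ 0.937  0.334 -0.101]
 [-0.093 -0.039 -0.995]]
tool delta foot->target [ 0.9 -2.6  9.1]
```

>>> move_arm(rows="0 -2 2 0; 0 -0.5 0 0; 0 0 0 0")

```text
t: 16.95
position: [589.9, 132.1, 107.5]
tool_rot: [0.575, 0.816, -0.043, 0.027]
force: [0.0, 0.1, -1.6]
width: 0.243
```

```bash
python3 foot.py 587 133.4 47
```

```text
t 16.95 tcp [589.9 132.1 107.5] foot [586.7 133.3  53.7] shoulder [588.5 132.9  87.6] F [ 0.   0.1 -1.6] w 0.243 pin tilt [ 0.051 -0.012]
[[-0.336  0.942 -0.006]
 [ 0.937  0.334 -0.101]
 [-0.093 -0.04  -0.995]]
tool delta foot->target [0.6 0.6 6.6]
```

>>> move_arm(rows="0.6 0.4 4 0; 0.5 0.2 4 0; 0.4 0.2 3 0; 0 0 0 0")

```text
t: 17.35
position: [590.3, 132.7, 95.7]
tool_rot: [0.575, 0.816, -0.043, 0.027]
force: [0.8, 0.1, -1.5]
width: 0.247
```

```bash
python3 foot.py 587 133.4 40; python3 - <<'E'
from h import *
p,d,m=snap('wrist','w7')
cv2.imwrite('pics/c7.png',cv2.resize(p[170:280,220:350,::-1],None,fx=6,fy=6,interpolation=cv2.INTER_NEAREST))
E
```

```text
t 17.35 tcp [590.3 132.7  95.7] foot [587.2 133.9  41.9] shoulder [588.9 133.5  75.8] F [ 0.8  0.1 -1.5] w 0.247 pin tilt [ 0.05  -0.012]
[[-0.336  0.942 -0.005]
 [ 0.937  0.334 -0.101]
 [-0.093 -0.039 -0.995]]
tool delta foot->target [-0.3 -0.3  2. ]
```

View pics/c7.png

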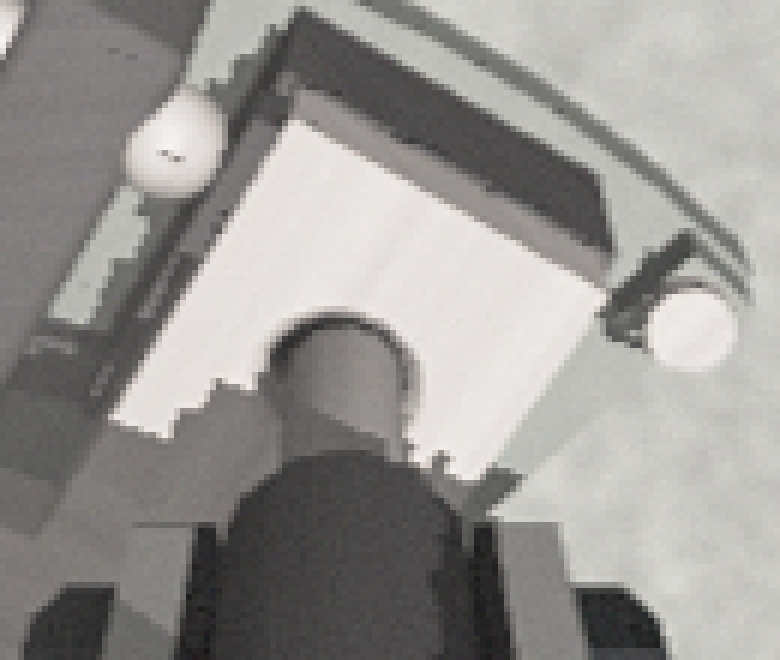

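The foot is inside the tongue hole with an even gap, and the force is low. Continuing down.

>>> move_arm(rows="0.3 0.1 4 0; 0.4 0.2 4 0; 0.4 0.2 4 0")

```text
t: 17.7
position: [590.7, 132.6, 83.7]
tool_rot: [0.575, 0.816, -0.043, 0.027]
force: [-0.5, -0.4, -1.2]
width: 0.239
```

```bash
python3 foot.py 586.7 133.4 12
```

```text
t 17.7 tcp [590.7 132.6  83.7] foot [587.6 133.8  29.9] shoulder [589.3 133.4  63.8] F [-0.5 -0.4 -1.2] w 0.239 pin tilt [ 0.05  -0.012]
[[-0.336  0.942 -0.005]
 [ 0.937  0.334 -0.101]
 [-0.094 -0.039 -0.995]]
tool delta foot->target [ 1.6 -0.3 17.9]
```

Past the block's mouth at z = 34 mm without load. Going on down.

>>> move_arm(rows="0.4 -0.1 4 0; 0.4 -0.1 4 0; 0.4 0 3 0")

```text
t: 18.0
position: [589.9, 132.6, 71.2]
tool_rot: [0.576, 0.816, -0.043, 0.027]
force: [-0.1, 0.4, -1.1]
width: 0.243
```

```bash
python3 foot.py 586.7 133.4 12
```

```text
t 18.0 tcp [589.9 132.6  71.2] foot [586.9 133.8  17.4] shoulder [588.6 133.4  51.3] F [-0.1  0.4 -1.1] w 0.243 pin tilt [ 0.05  -0.012]
[[-0.336  0.942 -0.005]
 [ 0.937  0.334 -0.101]
 [-0.093 -0.039 -0.995]]
tool delta foot->target [ 0.2 -0.1  5.4]
```

>>> move_arm(rows="0.3 0.1 3 0; 0.2 0.1 2 0; 0.1 0.1 1 0")

```text
t: 18.3
position: [590.4, 132.5, 66.0]
tool_rot: [0.575, 0.816, -0.043, 0.027]
force: [-2.9, -0.9, 7.7]
width: 0.241
```

```bash
python3 foot.py 586.7 133.4 12
```

```text
t 18.3 tcp [590.4 132.5  66. ] foot [587.3 133.7  12.2] shoulder [589.  133.3  46.1] F [-2.9 -0.9  7.7] w 0.241 pin tilt [ 0.05  -0.011]
[[-0.336  0.942 -0.005]
 [ 0.937  0.334 -0.102]
 [-0.094 -0.039 -0.995]]
tool delta foot->target [-0.  -0.6  0.3]
```

The shoulder computes to z = 46.1 and the force is up 8 N, so it is seated. I'm releasing with a small opening.

>>> move_arm(rows="0 0 0 0; 0 0 0 0; 0 0 0 0; 0 0 0 0", claw=45)

```text
t: 18.7
position: [592.1, 132.8, 67.3]
tool_rot: [0.575, 0.816, -0.042, 0.029]
force: [-1.2, 0.0, 0.6]
width: 0.531
```

```bash
python3 foot.py; python3 - <<'E'
from h import *
p,d,m=snap('wrist','w8')
E
```

```text
t 18.7 tcp [592.1 132.8  67.3] foot [589.2 134.   13.6] shoulder [590.8 133.6  47.5] F [-1.2  0.   0.6] w 0.531 pin tilt [ 0.046 -0.012]
[[-0.336  0.942 -0.001]
 [ 0.937  0.334 -0.101]
 [-0.095 -0.035 -0.995]]
```

View pics/w8.png

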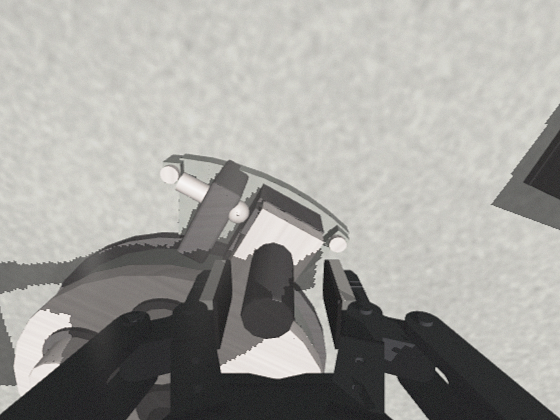

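The pin stands free of both pads (pin 243–292, pads at 228 and 325). I'm withdrawing straight up.

>>> move_arm(rows="-0.5 -2.5 -4 0; -1 -0.4 -10 0; -2 -0.7 -20 0; -2.5 -1 -25 0; -3 -1 -30 0; -3 -1 -30 0; -25 0 -20 0; -25 0 0 0")

```text
t: 19.55
position: [605.3, 88.0, 220.4]
tool_rot: [0.574, 0.818, -0.042, 0.028]
force: [0.7, 0.6, 0.2]
width: 0.525
```

>>> move_arm(rows="-10 0 0 0; 0 0 0 0; 0 0 0 0")

```text
t: 19.85
position: [610.0, 76.6, 224.5]
tool_rot: [0.575, 0.817, -0.04, 0.029]
force: [0.3, 0.2, -0.1]
width: 0.527
```

```bash
python3 ax.py; python3 - <<'E'
from h import *
p,d,m=snap('wrist','w9'); C=cloud(m,d); A=np.array([562.5,-.1])
k=(C[...,2]>84)&(C[...,2]<97)&(np.hypot(C[...,0]-587,C[...,1]-133)<25)&(d>0)
Q=C[k]; print(k.sum(),np.median(Q,0),np.percentile(Q[:,2],95)); q=np.median(Q,0)[:2]-A; print(np.hypot(*q),np.degrees(np.arctan2(q[1],q[0])))
k=(abs(C[...,2]-102)<3)&(np.hypot(C[...,0]-648,C[...,1]-30)<25)&(d>0)
if k.any(): q=C[k].mean(0); print('post',q,np.degrees(np.arctan2(q[1]+.1,q[0]-562.5)))
p,d,m=snap('side','s9'); cv2.imwrite('pics/c9.png',cv2.resize(p[140:260,200:360,::-1],None,fx=5,fy=5,interpolation=cv2.INTER_CUBIC))
C=cloud(m,d);k=(C[...,2]>50)&(np.hypot(C[...,0]-587,C[...,1]-133)<22)&(d>0); print('side top z',np.percentile(C[k][:,2],97))
snap('scene','sc9')
E
```

```text
t 19.85 pos [610.   76.6 224.5] F [ 0.3  0.2 -0.1]
R (cols tool x,y,z)
 [[-0.337  0.942  0.002]
 [ 0.937  0.335 -0.1  ]
 [-0.095 -0.032 -0.995]]
grasp pt [610.   77.4 232.5] tip [610.   75.5 213.6] w 0.5270858081515608
628 [588.38647371 133.04596818  90.50303292] 91.74760477701278
135.63907388036588 78.99771142460068
post [647.05196418  30.33221948 101.21277738] 19.794984373978785
side top z 561.5850239758356
```

View pics/w9.png

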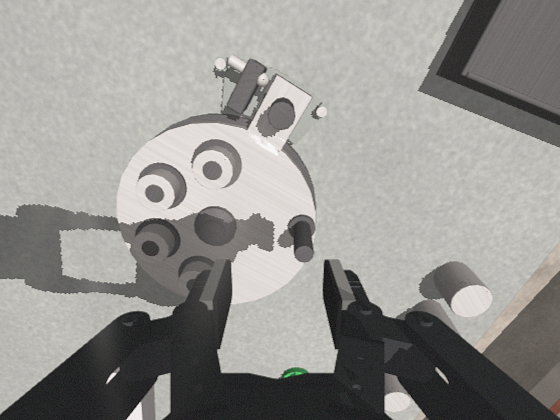

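View pics/c9.png

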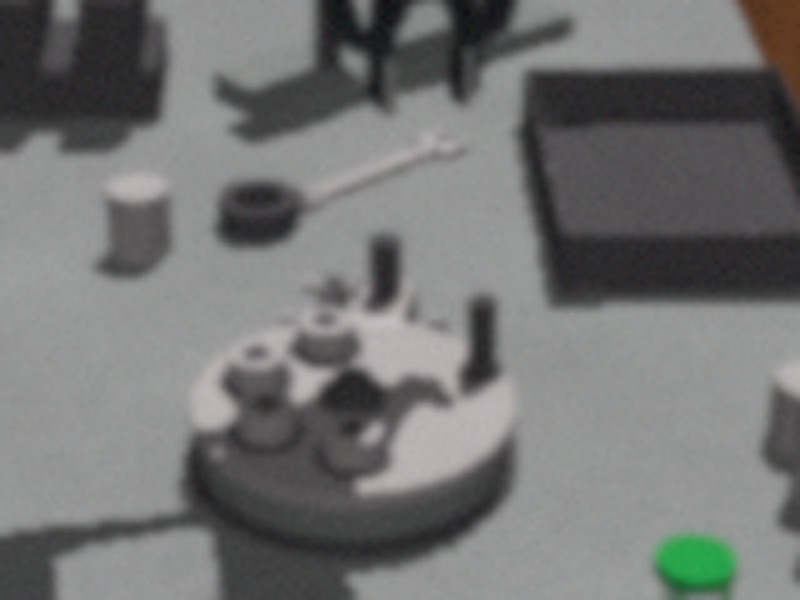

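View pics/sc9.png

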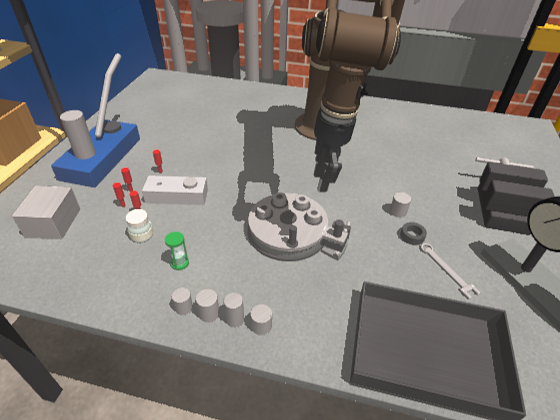

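```bash
python3 -c "
from plant import hand_in
print(hand_in())"
```

```text
the job is handed in; nothing more can be done
None
```

The carousel is against the stop screw and the lock pin stands fully home through the tongue into the stop block. I handed the job in at about 20 s, with the arm clear of everything.

- **Carousel:** I pushed the post about 47° counter-clockwise until movement stopped and the force rose. I then leaned on it at about 11–14 N for more than 1.5 s. The highest reading was 14.1 N, read after each short move, so any spike between readings was not seen.
- **Pin:** I took the dark tall-headed pin from the holder. It went in without load until its shoulder met the tongue, where about 8 N upward showed at a computed shoulder height of z = 46.1 mm.
- **Last checks:**
  - The pin's head top measured z = 90.5 mm, the same reading it gave in the holder (91 mm nominal).
  - The pin is 135.6 mm from the axis, against 135 mm nominal.
  - The post is still at 19.8°, about where it ended up under the push.
  - By eye, the blank, red pins, jar, timer, ring, spanner and cylinders look unmoved.
- **Disagreements:**
  - The steady push left the tool tilted by up to about 8°, so I gripped the pin along that tilt. It was about 3° off vertical going in and looked upright after release.
  - The side-camera height check of the pin was unusable because the arm was in its view.

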